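# Present the mill ball to the inspection camera

### The arm

A 6-joint arm with a two-finger parallel gripper is mounted at the origin on the work surface. World frame = base frame: x ahead of the robot, y to its left, z up, the work surface at z = 0. Lengths are in m, angles in rad, forces in N, time in s.
With the tool pointing down it reaches from about 0.375 to 0.9 m from the base axis. Payload 3.1 kg.
Tool frame: the origin (TCP) lies at the very end of the fingers, on their centre line; the grasp point (between the pads) lies 19 mm behind it; x points along the fingers, y is the direction in which the jaws open and shut, and the axes are right-handed (so a half turn about x gives the same grasp; the last joint's range is limited). The gripper opens to 87 mm and grips with 3 to 60 N. Pads are 19 mm wide; open, the fingers measure 117 mm over their backs; the gripper's body (75 mm by 190 mm) begins 51 mm behind the grasp point.
Start: joints at [1.048, 0.527, 1.433, -0, 1.181, -0.178], TCP at [0.211, 0.588, 0.223] pointing down, gripper open.
Joint ranges: [-3.08, 3.08], [-0.75, 2.2], [0.22, 2.44], [-1.43, 4.57], [0, 2.65], [-2.85, 2.85]. Speed limits (rad/s): [2.79, 2.79, 3.14, 3.14, 3.14, 3.14].

### API

Orientations are given as a unit quaternion [x, y, z, w].
In Python, from plant import status, eyes, order gives the robot as it stands.
- The arm moves only by the tool send_rows, never from a script. Its argument "steps" is a list of rows, each a list of 5 numbers: the shift along the tool's x, y, z each as a share of 30 cm, from -1 to 1, then the turn about the tool's x as a share of 45 degrees, from -1 to 1, then the closure, from -1 (fully open) to 1 (shut), so that 0 is half open. In form: [[dx, dy, dz, yaw, claw], ...]. A call has 1 to 20 rows; each row is the pose to reach, as a shift and turn from the pose commanded when the call began, along the tool's axes at that moment; what a row does not reach only later rows make up. A row lasts 1/8 s, in which the tool goes at most 62.5 mm and 10.7 degrees, less where a joint would pass 70% of its speed; a pose out of reach is approached as far as the arm can. A call with a number of a shift or a turn outside -1 to 1 is refused whole. A call with a gripper value outside its range is refused whole. The fingers move at their own pace and stop on an object; the grip force is fixed at half the most. Time passes only in rows, so rows that repeat a pose let the fingers close. It gives the time, the measured TCP pose, the force and the opening at its end, in the units of the state.
- status.state(): the state, without advancing time (a new reading comes with each control period).
- eyes.read_camera(name): name is "side" or "top" or "wrist"; returns a dict with "pixels" (400x640x3 uint8, blue, green, red), "fx", "fy", "cx", "cy" (pixels), "cam_to_world" (4x4, takes a point from camera to world coordinates). Camera axes: x right, y down, z forward; pixel columns grow to the right and rows downward; lengths in m; the calibration is good to about 2 mm. A picture is of the moment at which its call begins. There is no depth.
- order.close_job(): hands the job in, once; it reports no verdict.
The state is a dict: "time_s": time; "joint_pos": joint angles; "qvel": joint speeds; "joint_efforts": joint torques, N m; "tcp_pos": TCP position; "eef_rot": TCP orientation; "ft_force": force on the tool from outside, world axes, zero at the start; "wrist_torque": the same for the moment, N m; "width": finger opening in m.
Only numpy, scipy, OpenCV 4.12 (cv2) and the standard library are available. Lean on these libraries where they do the work, as an engineer would, in place of code of your own. Each camera call takes 0.05 s, during which the arm holds its last target. There are 200 camera calls.

### The job

Slide the steel catch dish flat along the bench, without lifting it, until it stands wholly inside the printed ring in front of the inspection camera. Then pick up the sample tray by its fin and carry it close to level, so that the loose ball stays in its pocket, and finish while holding the tray level and still above the dish, with the tray's ball end pointing at the lens and the ball straight above the ring's centre at the height of the lens; nothing but the gripper may carry the tray. Leave the other things on the bench where they are.

Things in the scene. Friction and masses are not known exactly. Their poses are not given: they have to be found in the camera images.
- viewer: Inspection camera on a post, fixed, with the black ring printed on the bench before it (142 mm inside, 148 mm outside diameter). Origin: the ring's centre on the bench; +x runs from there to the camera, z up. The camera looks back along -x, lens centre 125 mm above the bench. Housing: x 145 to 220 mm, 50 mm wide, top at 148 mm; foot: x 140 to 230 mm, 100 mm wide, 14 mm high.
- lens (a point): Centre of the front of the camera's black lens barrel (38 mm across, 35 mm long): 110 mm from the ring's centre along the viewer's +x, 125 mm above the bench. Axes as viewer.
- view (a point): The spot the camera looks at: straight above the ring's centre, 125 mm above the bench (the level of the lens's centre). Axes as viewer.
- dish: Round open steel catch dish, 110 mm outside diameter at the rim (106 mm at the foot), 20 mm high, wall 3 mm, floor 4 mm thick, about 0.22 kg, standing loose on the bench. Origin: centre of its underside. It stops when it is no longer pushed.
- tray: Aluminium tray, about 0.27 kg: slab 150 x 64 x 6 mm (x, y, z), in its middle an upright grip fin 50 mm long (along x), 10 mm thick (y), top 59 mm above the underside. At the +x end the ball pocket, at the -x end a fixed steel counterweight (28 mm across, 10 mm high): with its ball it roughly balances under the fin. Origin: centre of the underside; x towards the pocket, z up.
- pocket (a point): Where the centre of the ball sits in the tray's pocket: 48 mm from the tray's origin along its +x, 21 mm above its underside. The pocket is a round rim only 4 mm high with 24 mm inside diameter on the slab. Axes as the tray.
- ball_center (a point): Centre of the loose white ceramic mill ball, 30 mm diameter, about 50 g, which sits in the tray's pocket, held in only by the low rim.
- big_jar: Bystander, leave where it is: white jar with red screw lid, 85 mm across, 130 mm tall. Origin: centre of its underside.
- small_jar: Bystander, leave where it is: white jar with red screw lid, 49 mm across, 60 mm tall. Origin: centre of its underside.
- amber_bottle: Bystander, leave where it is: small amber bottle with red cap, 46 mm across, 92 mm tall. Origin: centre of its underside.
- mortar: Bystander, leave where it is: white mortar with its pestle standing in it (one piece here), 124 mm across, about 125 mm tall at the pestle's knob. Origin: centre of its underside.
- spatula: Bystander, leave where it is: spatula with black handle, 170 mm long, lying flat. Origin: on its underside.
- weight_box: Bystander, leave where it is: wooden box 110 x 70 x 30 mm carrying four small brass weights, 42 mm tall in all. Origin: centre of its underside.
- crucible: Bystander, leave where it is: white open crucible, 42 mm across, 34 mm tall. Origin: centre of its underside.
Not all that is in view belongs to the job. Of the things like the tray, leave any that is turquoise; of the rest the larger one is meant. What is shaped like the dish but orange is not meant.

How it is judged:
On the way, in this order (a step that is already met when the one before it is completed fails the run):
1. the dish stands still inside the ring while the tray still lies on the bench (horizontal distance between dish and viewer below 0.017 m and height (world z) of dish below 0.008 m and linear speed of dish below 0.02 m/s and height (world z) of tray below 0.01 m), for 0.2 s.
2. the tray is held clear of the bench with the ball in its pocket (height (world z) of tray above 0.03 m and contact force between the fingers and tray above 0.5 N and distance between ball_center and pocket below 0.01 m), for 0.2 s.
At the end, for the whole second after the job is handed in: Dish flat, its centre within 17 mm of the ring's. The gripper alone holds the tray, still, level within 0.10 rad, ball in its pocket (10 mm); the ball's centre within 20 mm horizontally and 20 mm in height of the view spot; ball end towards the camera within 0.30 rad (horizontal distance between dish and viewer below 0.017 m and height (world z) of dish below 0.008 m and angle between dish's own z axis and vertical below 0.06 rad and angle between tray's own z axis and vertical below 0.1 rad and distance between ball_center and pocket below 0.01 m and horizontal distance between ball_center and view below 0.02 m and height (world z) of ball_center between 0.105 and 0.145 m and angle between the x axis of tray and the x axis of viewer, either way round below 0.3 rad and x of tray in the frame of viewer below -0.02 m and linear speed of tray below 0.02 m/s and angular speed of tray below 0.15 rad/s and contact force between the fingers and tray above 0.5 N and contact force between tray and viewer below 0.05 N and contact force between tray and dish below 0.05 N and contact force between tray and big_jar below 0.05 N and contact force between tray and small_jar below 0.05 N and contact force between tray and amber_bottle below 0.05 N and contact force between tray and mortar below 0.05 N and contact force between tray and spatula below 0.05 N and contact force between tray and weight_box below 0.05 N and contact force between tray and crucible below 0.05 N); the arm keeps its last pose, push and grip.
It fails at once if the tray is tipped by more than 0.40 rad (angle between tray's own z axis and vertical above 0.4 rad).
It fails at once if the ball leaves its pocket (distance between ball_center and pocket above 0.015 m).
It fails at once if the dish is lifted or tipped (height (world z) of dish above 0.012 m or angle between dish's own z axis and vertical above 0.2 rad).
It fails at once if a bystander is displaced by more than 30 mm (distance of any of big_jar, small_jar, amber_bottle, mortar, spatula, weight_box, crucible from where it was at the start of the episode above 0.03 m).
It also fails if it takes over 69 s, if anything falls off the work surface, if the arm or the gripper's body presses on something with over 40 N, if the wrist force passes 120 N, or if a joint passes its speed limit or range.

## Working session

There is one attempt and no reset: what is moved stays moved. The work goes in short steps, Python scripts to look and compute and a tool call to move; the robot and the scene stay as the last step left them, time stands still between calls to the robot, and variables do not carry over. Pictures are saved under pics/ and viewed, about 8 in all and at most 12, crops included, and the job is handed in when it is done.

Besides the shell and the picture viewer there is one more tool, called after ">>>" by a JSON object that holds its "op" and its "data". send_rows: Moves the arm, as the interface text tells. Shift numbers are shares of 30 cm and turn numbers shares of 45 degrees, none past 1 either way. Its arguments: {"type":"object","properties":{"steps":{"type":"array","items":{"type":"array","items":{"type":"number"}}}},"required":["steps"]}

```bash
mkdir -p pics; ls; cat > h.py <<'E'
import numpy as np, cv2
from plant import status, eyes, order
def cam(n,save=None):
    d=eyes.read_camera(n)
    d['pixels']=np.array(d['pixels'],np.uint8); d['T']=np.array(d['cam_to_world'])
    if save: cv2.imwrite('pics/'+save,d['pixels'])
    return d
def ray(d,u,v,z=0):
    r=d['T'][:3,:3]@np.array([(u-d['cx'])/d['fx'],(v-d['cy'])/d['fy'],1]); o=d['T'][:3,3]
    return o+r*(z-o[2])/r[2]
def proj(d,p):
    q=d['T'][:3,:3].T@(np.array(p)-d['T'][:3,3]); return d['cx']+d['fx']*q[0]/q[2],d['cy']+d['fy']*q[1]/q[2]
E
python3 - <<'E'
from h import *
import pickle
o={n:cam(n,n+'0.png') for n in('top','side')}
pickle.dump(o,open('c0.pkl','wb'))
for n in o:print(n,o[n]['fx'],o[n]['cx'],o[n]['cy'],o[n]['T'].round(3).tolist())
print(status.state())
E
```

```text
pics
top 364.78680450436264 318.2830835526542 201.4832002601629 [[0.021, -0.998, 0.063, 0.405], [-1.0, -0.021, 0.004, -0.006], [-0.003, -0.063, -0.998, 1.414], [0.0, 0.0, 0.0, 1.0]]
side 505.2038820148922 318.2395331167124 192.14657356784224 [[0.709, -0.333, 0.621, -0.378], [-0.705, -0.354, 0.615, -0.851], [0.015, -0.874, -0.486, 0.799], [0.0, 0.0, 0.0, 1.0]]
{'time_s': 0.1, 'joint_pos': array([ 1.04845399e+00,  5.28395453e-01,  1.43379397e+00, -3.35867001e-05,
        1.18140403e+00, -1.78528984e-01]), 'qvel': array([ 0.00044273, -0.00234144, -0.00278048,  0.00207434, -0.00060284,
       -0.00110699]), 'joint_efforts': array([ 1.92675834e-04, -4.40987062e+01, -1.77151662e+01,  6.35313825e-02,
        5.33674587e-02, -2.00967861e-05]), 'tcp_pos': array([0.2103313 , 0.58782921, 0.22164953]), 'eef_rot': array([ 0.12028588,  0.69691727, -0.12162221,  0.6964522 ]), 'ft_force': array([-0.19853555,  0.01177112, -0.23233327]), 'wrist_torque': array([-0.02893622, -0.03908378,  0.01323689]), 'width': 0.08701518037089923}
```

View pics/top0.png

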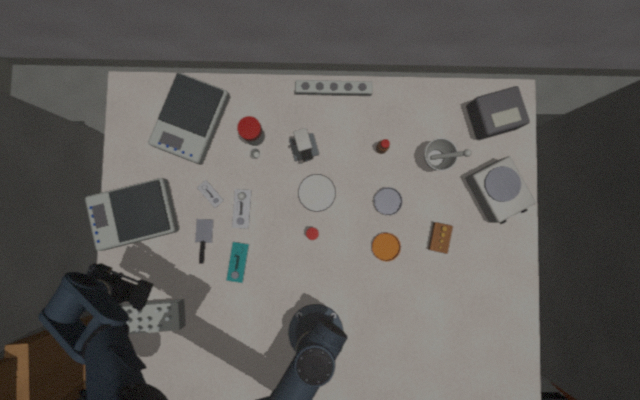

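View pics/side0.png

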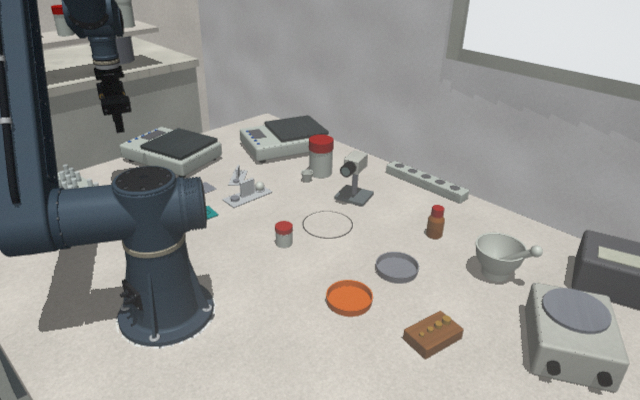

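The top picture shows the ring at (317,193) and the inspection camera at (302,145).
- Dish candidates: grey at (387,201), and orange at (385,247), which the task excludes.
- Tray candidates: large silver at (242,208), small silver at (209,193), and turquoise at (237,262), which is excluded.

I choose the grey dish and the large silver tray, and will check them in one crop.

```bash
python3 - <<'E'
from h import *
import pickle
o=pickle.load(open('c0.pkl','rb'));d=o['top'];im=d['pixels']
c=im[115:275,185:415];cv2.imwrite('pics/crop1.png',cv2.resize(c,None,fx=3.4,fy=3.4,interpolation=cv2.INTER_CUBIC))
for n,(u,v),z in [('ring',(317,193),0),('dish',(387,201),.02),('tray',(242,208),.006),('cam',(302,145),.1),('bigjar',(249,128),.13),('smalljar',(312,233),.06),('amber',(383,145),.092),('spat',(202,240),0),('smalltray',(209,193),0),('turq',(237,262),0),('cruc',(255,154),.03)]:print(n,ray(d,u,v,z)[:2].round(3))
E
```

```text
ring [0.528 0.005]
dish [ 0.501 -0.264]
tray [0.463 0.294]
cam [0.693 0.063]
bigjar [0.744 0.252]
smalljar [0.374 0.02 ]
amber [ 0.701 -0.234]
spat [0.336 0.445]
smalltray [0.519 0.425]
turq [0.255 0.307]
cruc [0.67  0.246]
```

View pics/crop1.png

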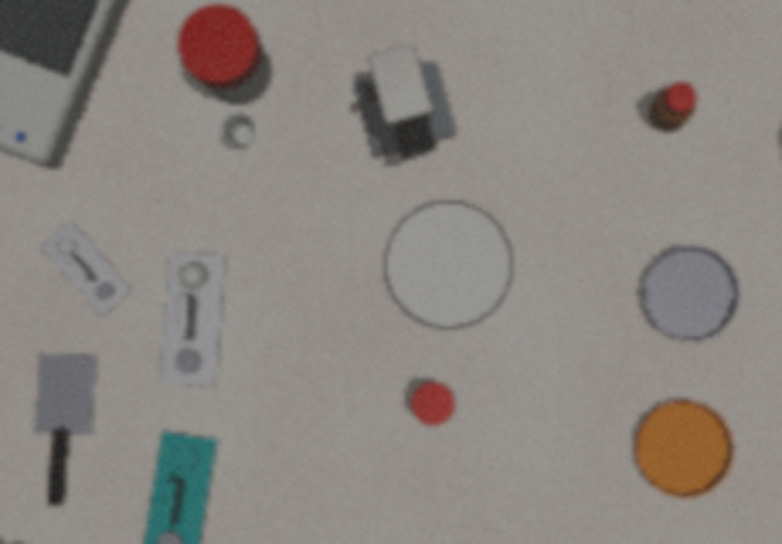

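The crop confirms the choice. The large silver tray is at crop (193,318), with the white ball at its top end (193,274), which is world +x, and the counterweight at (188,360). The grey dish is at (688,293) and the ring at (448,264).

```bash
python3 - <<'E'
from h import *
import pickle
o=pickle.load(open('c0.pkl','rb'))
def circ(d,pts,z):
    w=np.array([ray(d,u,v,z)[:2] for u,v in pts]); A=np.c_[2*w,np.ones(len(w))]
    s=np.linalg.lstsq(A,(w**2).sum(1),rcond=None)[0]; c=s[:2]; r=np.hypot(*(w-c).T); return c.round(4),np.median(r).round(4),r.std().round(4)
for n,c0,cd in(('top',(317,193),(387,201)),('side',(328,224),(397,268))):
    d=o[n];g=cv2.cvtColor(d['pixels'],6).astype(int)
    # ring: darkest pixel along radial rays in world
    p0=ray(d,*c0)[:2]; pts=[]
    for a in np.linspace(0,2*np.pi,120,endpoint=False):
        R=np.linspace(.055,.09,36);px=[proj(d,[p0[0]+r*np.cos(a),p0[1]+r*np.sin(a),0]) for r in R]
        v=[cv2.getRectSubPix(g.astype(np.float32),(1,1),p)[0,0] for p in px]
        i=int(np.argmin(v)); 
        if v[i]<np.median(v)-12: pts.append(px[i])
    print(n,'ring',len(pts),circ(d,pts,0))
    b=d['pixels'].astype(int); m=((b[...,0]-b[...,2])>6).astype(np.uint8)  # bluish steel
    k,lab,st,ce=cv2.connectedComponentsWithStats(m); 
    l=lab[cd[1],cd[0]]; print('lab',l,st[l],ce[l])
    if l:
        ct=max(cv2.findContours((lab==l).astype(np.uint8),0,1)[0],key=cv2.contourArea)[:,0]
        hull=cv2.convexHull(ct)[:,0]
        print('dish',circ(d,hull,.02),circ(d,hull,.004))
d=o['top'];im=d['pixels'];g=cv2.cvtColor(im,6)
roi=g[185:232,228:258];
print(im[208,236],im[208,225],im[170,242])
m=(g[185:232,228:258]>np.median(g[180:240,222:230])+6).astype(np.uint8)
m=cv2.morphologyEx(m,3,np.ones((5,5)))
ct=max(cv2.findContours(m,0,1)[0],key=cv2.contourArea)[:,0]+[228,185]
r=cv2.minAreaRect(ct.astype(np.float32));print(r)
bx=[ray(d,*p,.006)[:2] for p in cv2.boxPoints(r)];print(np.round(bx,4),np.mean(bx,0))
E
```

```text
top ring 120 (array([0.5303, 0.0074]), np.float64(0.0726), np.float64(0.0008))
lab 0 [     0      0    640    400 248357] [324.36977818 195.5312232 ]
side ring 120 (array([0.5297, 0.0074]), np.float64(0.0724), np.float64(0.001))
lab 270 [378 257  38  21 452] [397.05088496 266.99557522]
dish (array([ 0.4902, -0.275 ]), np.float64(0.0443), np.float64(0.0021)) (array([ 0.5081, -0.2632]), np.float64(0.0452), np.float64(0.0021))
[140 137 137] [138 143 147] [135 141 146]
((252.0, 205.0), (0.0, 0.0), 0.0)
[[0.4753 0.2554]
 [0.4753 0.2554]
 [0.4753 0.2554]
 [0.4753 0.2554]] [0.4752646  0.25540336]
```

```bash
python3 - <<'E'
from h import *
import pickle
d=pickle.load(open('c0.pkl','rb'))['top']
f=cv2.GaussianBlur(d['pixels'],(3,3),0).astype(int); m=((f[...,0]-f[...,2])>-4).astype(np.uint8)
k,lab,st,ce=cv2.connectedComponentsWithStats(m,connectivity=4)
for n,(u,v),zs in(('dish',(387,201),(.02,.004)),('tray',(236,208),(.006,))):
    l=lab[v,u];print(n,l,st[l],ce[l])
    ct=max(cv2.findContours((lab==l).astype(np.uint8),0,1)[0],key=cv2.contourArea)[:,0]
    r=cv2.minAreaRect(ct.astype(np.float32));print(r)
    for z in zs:
        bx=np.array([ray(d,*p,z)[:2] for p in cv2.boxPoints(r)])
        e1,e2=bx[1]-bx[0],bx[2]-bx[1];print(z,bx.mean(0).round(4),ray(d,*ce[l],z)[:2].round(4),np.hypot(*e1).round(3),np.hypot(*e2).round(3),np.degrees(np.arctan2(e1[1],e1[0])).round(1),np.degrees(np.arctan2(e2[1],e2[0])).round(1))
# dark fin / housing
hsv=cv2.cvtColor(d['pixels'],40)
g=cv2.cvtColor(d['pixels'],6)
m=(g[192:225,232:252]<105).astype(np.uint8);y,x=np.nonzero(m);print('fin dark',x.mean()+232,y.mean()+192,len(x),cv2.minAreaRect(np.c_[x,y].astype(np.float32)))
cv2.imwrite('pics/crop2.png',cv2.resize(np.hstack([d['pixels'][115:175,280:330],d['pixels'][180:240,217:267]]),None,fx=8,fy=8,interpolation=cv2.INTER_CUBIC))
print(g[125:172:2,288:320:2])
E
```

```text
dish 566 [374 187  28  28 626] [387.46166134 200.73162939]
((387.5, 200.5), (27.0, 27.0), 90.0)
0.02 [ 0.503  -0.2654] [ 0.502  -0.2653] 0.104 0.104 -88.8 -179.6
0.004 [ 0.5041 -0.2684] [ 0.5031 -0.2682] 0.105 0.105 -88.8 -179.6
tray 567 [232 189  19  39 585] [241.22051282 209.06495726]
((241.32351684570312, 208.2941131591797), (16.489748001098633, 38.1181640625), 4.39870548248291)
0.006 [0.4619 0.2963] [0.4587 0.2966] 0.147 0.064 -2.3 -93.2
fin dark 240.74193548387098 207.90322580645162 31 ((9.0, 18.5), (17.0, 2.0), 90.0)
[[140 141 140 140 141 139 141 143 143 140 141 143 140 142 141 146]
 [141 141 142 140 138 143 138 138 142 139 142 140 141 142 144 144]
 [141 141 142 142 141 135 132 138 138 131 139 142 142 144 144 142]
 [141 140 139 131 136 138 139 141 143 137 137 145 145 144 143 144]
 [140 142 137 130 142 141 139 141 144 139 115 108 112 136 143 144]
 [143 134 133 120 142 141 143 142 143 143 122  89  91 120 142 144]
 [132  93  88 101 141 141 142 144 143 145 131  93  92 112 143 144]
 [129  71  58  73 133 140 141 144 145 146 139  97  88  99 140 145]
 [125  70  57  56 121 143 144 144 1
[... 337 characters left out ...]
  43  49  53  84  90  89 109]
 [144 143  98  61  60  62  57  42  39  46  45  46  80  91  89 101]
 [143 145 129  83  67  60  55  44  43  46  42  43  68  90 100 120]
 [144 142 133  89  84  61  61  49  42  41  45  48  65 132 142 144]
 [143 142 143 100  80  58  65  56  44  54  58  77 115 142 142 143]
 [143 146 142 127 113  95  89  87  73  97 131 133 140 143 142 144]
 [143 145 146 140 141 114 107 118 139 144 144 142 143 143 143 141]
 [143 143 145 144 143 141 141 142 144 142 141 139 140 142 145 144]
 [144 143 143 144 145 144 141 143 143 143 143 142 141 140 142 145]
 [144 146 144 144 144 143 143 143 146 141 142 144 145 142 141 146]
 [143 140 142 142 142 145 144 145 144 143 143 142 145 143 144 142]]
```

View pics/crop2.png

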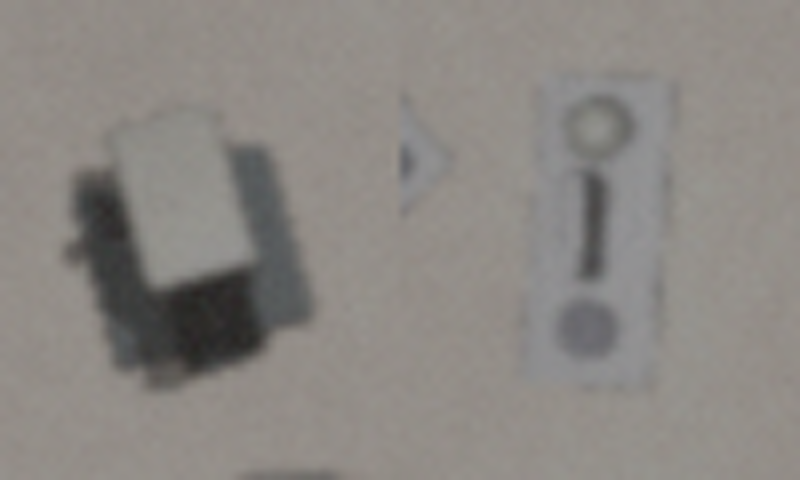

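Crop 2, left: the housing top's corners are at full-picture pixels (300,151), (311.6,147.8), (293.8,131.2) and (306,128.9). Right: ball (241.9,196), fin top (241,208), counterweight (240.4,221).

```bash
python3 - <<'E'
from h import *
import pickle
from scipy.spatial.transform import Rotation as R
o=pickle.load(open('c0.pkl','rb'));d=o['top']
F=[ray(d,*p,.148)[:2] for p in((300,151),(311.6,147.8),(293.8,131.2),(306,128.9))]
f=(F[0]+F[1])/2;b=(F[2]+F[3])/2;c=np.array([.530,.0074]);print('front',f,'back',b,'axis',np.degrees(np.arctan2(*(b-f)[::-1])),'ring->front',np.degrees(np.arctan2(*(f-c)[::-1])),np.hypot(*(f-c)),'->back',np.degrees(np.arctan2(*(b-c)[::-1])),np.hypot(*(b-c)))
B=ray(d,241.9,196,.021)[:2];W=ray(d,240.4,221,.016)[:2];fin=ray(d,241,208,.059)[:2]
print('ball',B,'cw',W,'fin',fin,'ang',np.degrees(np.arctan2(*(B-W)[::-1])),'mid',(B+W)/2,B-fin)
s=status.state();print(R.from_quat(s['eef_rot']).as_matrix().round(3))
# side tray: ball
S=o['side'];print('side ball pred',proj(S,[*B,.021]),'fin top',proj(S,[*fin,.059]))
cv2.imwrite('pics/crop3.png',cv2.resize(S['pixels'][150:220,200:300],None,fx=7,fy=7,interpolation=cv2.INTER_CUBIC))
E
```

```text
front [0.6675254 0.0465964] back [0.73597486 0.0690026 ] axis 18.125300938637974 ring->front 15.90819348663662 0.14300207269995016 ->back 16.650779167038063 0.2149895923992795
ball [0.50821024 0.29246875] cw [0.41249533 0.29594963] fin [0.46057964 0.28611179] ang -2.0827629494930213 mid [0.46035279 0.29420919] [0.0476306  0.00635696]
[[-0.001  0.337  0.941]
 [-0.002  0.941 -0.337]
 [-1.    -0.002 -0.   ]]
side ball pred (np.float64(259.52768596474505), np.float64(186.06877288476736)) fin top (np.float64(248.41091955047744), np.float64(181.03892878482495))
```

View pics/crop3.png

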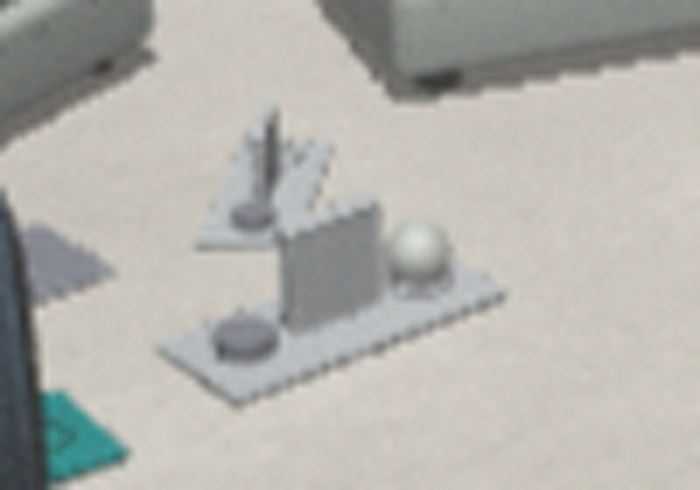

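The side crop shows the ball at full-picture pixel (259.7,186), which matches the top-view prediction to within a pixel. The fin is upright at about (247,180).
- Tray: about (0.4605, 0.2945), yaw −2°
- Viewer: yaw about 16.6°
- Dish: (0.503, −0.266)
- Ring: (0.530, 0.007)

Plan: tow the dish with the fingers inside it, jaw axis roughly along the motion.

>>> {"op": "send_rows", "data": {"steps": [[0, -0.48, 0.91, -0.39, -0.29], [0, -0.48, 0.91, -0.39, -0.29], [0, -0.48, 0.91, -0.39, -0.29], [0, -0.48, 0.91, -0.39, -0.29], [0, -0.48, 0.91, -0.39, -0.29], [0, -0.48, 0.91, -0.39, -0.29], [0, -0.48, 0.91, -0.39, -0.29]]}}

```text
time_s: 0.98
tcp_pos: [0.4186, 0.3607, 0.2222]
eef_rot: [0.014, 0.708, -0.014, 0.706]
ft_force: [0.2, 0.8, -0.1]
width: 0.0561
```

```bash
cat >> h.py <<'E'
from scipy.spatial.transform import Rotation as R
def goto(p,yaw=None):
    s=status.state();M=R.from_quat(s['eef_rot']).as_matrix();d=np.array(p)-s['tcp_pos']
    y=np.degrees(np.arctan2(M[1,1],M[0,1]));print('t',round(s['time_s'],2),'tcp',s['tcp_pos'].round(4),'jawyaw',y.round(2),'w',round(s['width'],4),'F',s['ft_force'].round(1))
    print('shares',(M.T@d/.3).round(3),'turn',None if yaw is None else round(-(yaw-y)/45,3))
E
python3 -c "
from h import *
goto([.503,-.2655,.2],87.9)"
```

```text
t 0.97 tcp [0.4186 0.3607 0.2222] jawyaw 87.79 w 0.0561 F [ 0.2  0.8 -0.1]
shares [ 0.074 -2.075  0.362] turn -0.002
```

>>> {"op": "send_rows", "data": {"steps": [[0, -1, 0.3, 0, -0.29], [0, -1, 0.3, 0, -0.29], [0, -1, 0.3, 0, -0.29], [0, -1, 0.3, 0, -0.29], [0, -1, 0.3, 0, -0.29], [0, -1, 0.3, 0, -0.29], [0, -1, 0.3, 0, -0.29]]}}

```text
time_s: 1.85
tcp_pos: [0.497, 0.0592, 0.2223]
eef_rot: [0.013, 0.707, -0.013, 0.707]
ft_force: [0.6, 0.4, -0.3]
width: 0.056
```

>>> {"op": "send_rows", "data": {"steps": [[0, -1, 0.06, 0, -0.29], [0, -1, 0.06, 0, -0.29], [0, -1, 0.06, 0, -0.29], [0, -1, 0.06, 0, -0.29], [0, -1, 0.06, 0, -0.29], [0, -1, 0.06, 0, -0.29], [0, -1, 0.06, 0, -0.29]]}}

```text
time_s: 2.72
tcp_pos: [0.5046, -0.24, 0.2221]
eef_rot: [0.013, 0.707, -0.012, 0.707]
ft_force: [-0.3, 0.8, 0.3]
width: 0.056
```

```bash
python3 -c "
from h import *
goto([.503,-.2655,.04],87.9)"
```

```text
t 2.73 tcp [ 0.5046 -0.24    0.2221] jawyaw 88.0 w 0.056 F [-0.3  0.8  0.3]
shares [ 0.607 -0.086 -0.002] turn 0.002
```

>>> {"op": "send_rows", "data": {"steps": [[0.2, -0.085, 0, 0, -0.29], [0.4, -0.085, 0, 0, -0.29], [0.6, -0.085, 0, 0, -0.29], [0.6, -0.085, 0, 0, -0.29], [0.6, -0.085, 0, 0, -0.29]]}}

```text
time_s: 3.35
tcp_pos: [0.505, -0.2674, 0.0444]
eef_rot: [0.012, 0.706, -0.013, 0.708]
ft_force: [-0.0, -0.3, 0.5]
width: 0.0564
```

```bash
python3 -c "
from h import *
goto([.503,-.2655,.010],87.9)
d=cam('side');w=cam('wrist');cv2.imwrite('pics/p4.png',np.vstack([cv2.resize(d['pixels'][200:320,320:480],(640,480))[:,:],])[:300] if 0 else np.hstack([cv2.resize(d['pixels'][210:300,340:460],(400,300)),cv2.resize(w['pixels'],(400,250),interpolation=3) if 0 else cv2.copyMakeBorder(cv2.resize(w['pixels'],(400,250)),0,50,0,0,0)]))"
```

```text
t 3.35 tcp [ 0.505  -0.2674  0.0444] jawyaw 87.99 w 0.0564 F [-0.  -0.3  0.5]
shares [ 0.115  0.006 -0.007] turn 0.002
```

View pics/p4.png

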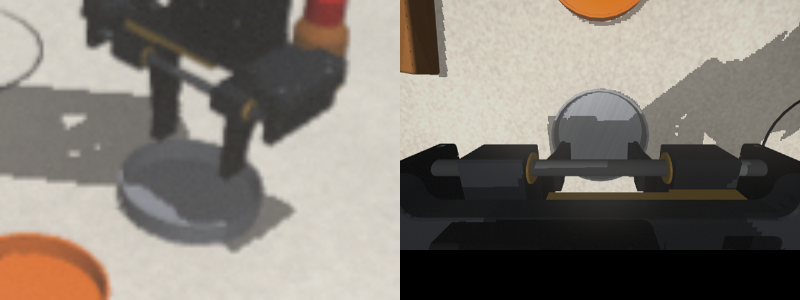

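The left half (side camera) shows both fingertips over the dish. The right half (wrist camera) shows the dish at x 550–648, with the fingers symmetric about it. I can descend.

>>> {"op": "send_rows", "data": {"steps": [[0.04, 0.005, -0.005, 0, -0.29], [0.08, 0.005, -0.005, 0, -0.29], [0.115, 0.005, -0.005, 0, -0.29], [0.115, 0.005, -0.005, 0, -0.29]]}}

```text
time_s: 3.95
tcp_pos: [0.5013, -0.2663, 0.0068]
eef_rot: [0.014, 0.708, -0.013, 0.706]
ft_force: [-0.6, 0.1, -0.1]
width: 0.056
```

```bash
python3 -c "
from h import *
goto([.531,.0144,.010],87.9)"
```

```text
t 3.95 tcp [ 0.5013 -0.2663  0.0068] jawyaw 87.83 w 0.056 F [-0.6  0.1 -0.1]
shares [-0.009  0.939  0.063] turn -0.001
```

>>> {"op": "send_rows", "data": {"steps": [[-0.008, 0.04, 0.003, 0, -0.29], [-0.008, 0.1, 0.007, 0, -0.29], [-0.008, 0.16, 0.011, 0, -0.29], [-0.008, 0.22, 0.015, 0, -0.29], [-0.008, 0.28, 0.019, 0, -0.29], [-0.008, 0.34, 0.023, 0, -0.29], [-0.008, 0.4, 0.027, 0, -0.29], [-0.008, 0.46, 0.031, 0, -0.29], [-0.008, 0.52, 0.035, 0, -0.29], [-0.008, 0.58, 0.039, 0, -0.29], [-0.008, 0.64, 0.043, 0, -0.29], [-0.008, 0.7, 0.047, 0, -0.29], [-0.008, 0.76, 0.051, 0, -0.29], [-0.008, 0.82, 0.055, 0, -0.29], [-0.008, 0.86, 0.058, 0, -0.29], [-0.008, 0.89, 0.06, 0, -0.29], [-0.008, 0.92, 0.062, 0, -0.29], [-0.008, 0.94, 0.063, 0, -0.29], [-0.008, 0.94, 0.063, 0, -0.29]]}}

```text
time_s: 6.32
tcp_pos: [0.5314, 0.0151, 0.0102]
eef_rot: [0.014, 0.707, -0.013, 0.707]
ft_force: [-0.1, -0.8, 0.3]
width: 0.0562
```

```bash
python3 -c "
from h import *
goto([.530,.0074,.16],87.9)
d=cam('side');cv2.imwrite('pics/p5.png',cv2.resize(d['pixels'][130:280,240:440],(800,600)))
w=[(.53+.071*np.cos(a),.0074+.071*np.sin(a),0) for a in (0,1.57,3.14,4.71)];print([proj(d,p) for p in w])"
```

```text
t 6.33 tcp [0.5314 0.0151 0.0102] jawyaw 87.84 w 0.0562 F [-0.1 -0.8  0.3]
shares [-0.499 -0.025 -0.004] turn -0.001
[(np.float64(343.6945488602405), np.float64(214.94723839364423)), (np.float64(310.4268421653267), np.float64(214.44814336481866)), (np.float64(309.79494476756247), np.float64(232.96550407436234)), (np.float64(345.09705211759257), np.float64(233.52079399127697))]
```

View pics/p5.png

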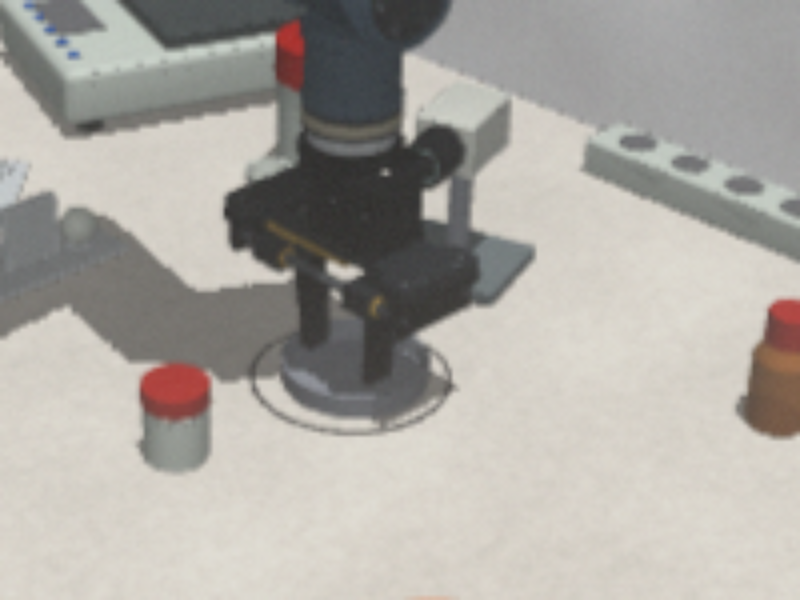

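The dish stands inside the ring: dish at about (355,370) in the crop, ring centre at (352,378). I back off and lift.

>>> {"op": "send_rows", "data": {"steps": [[0, -0.02, 0, 0, -0.29], [-0.1, -0.02, 0, 0, -0.29], [-0.3, -0.02, 0, 0, -0.29], [-0.7, -0.02, 0, 0, -0.4], [-0.7, -0.02, 0, 0, -0.4], [-0.7, -0.02, 0, 0, -0.4]]}}

```text
time_s: 7.12
tcp_pos: [0.5344, 0.0076, 0.225]
eef_rot: [0.013, 0.703, -0.014, 0.711]
ft_force: [-0.5, -0.2, -1.0]
width: 0.0609
```

>>> {"op": "send_rows", "data": {"steps": [[0, 0.95, -0.2, 0, -0.4], [0, 0.95, -0.2, 0, -0.4], [0, 0.95, -0.2, 0, -0.4], [0, 0.95, -0.2, 0, -0.4], [0, 0.95, -0.2, 0, -0.4], [0, 0.95, -0.2, 0, -0.4], [0, 0.95, -0.2, 0, -0.4]]}}

```text
time_s: 8.0
tcp_pos: [0.4813, 0.2945, 0.2189]
eef_rot: [0.013, 0.708, -0.014, 0.706]
ft_force: [-0.5, -0.3, 0.1]
width: 0.0609
```

```bash
python3 - <<'E'
from h import *
d=cam('top','top1.png');S=cam('side','side1.png');w=cam('wrist','wrist1.png')
goto([.4605,.2945,.09],87.9)
f=cv2.GaussianBlur(d['pixels'],(3,3),0).astype(int); m=((f[...,0]-f[...,2])>-4).astype(np.uint8)
k,lab,st,ce=cv2.connectedComponentsWithStats(m,connectivity=4)
for u,v in((317,193),(236,208)):
    l=lab[v,u];print(l,st[l],ce[l],ray(d,*ce[l],.02)[:2])
c=[im['pixels'] for im in(d,S)]
cv2.imwrite('pics/p6.png',np.hstack([cv2.resize(c[0][165:225,280:350],(400,343)),cv2.resize(c[1][140:232,220:327],(400,343))]))
print(proj(S,[.4605,.2945,.059]),proj(w,[.4605,.2945,.059]),proj(w,[.508,.2927,.021]))
E
```

```text
t 8.15 tcp [0.4822 0.2939 0.2199] jawyaw 87.73 w 0.0615 F [-0.9 -0.1  0.2]
shares [ 0.433 -0.001 -0.072] turn -0.004
650 [300 177  34  33 750] [317.92266667 192.82      ] [0.52671478 0.00148311]
628 [   76   168   277   232 32141] [198.84216421 304.81556268] [0.09418505 0.44055246]
(np.float64(246.733216010041), np.float64(180.13612891728994)) (np.float64(317.58547817710206), np.float64(167.55040894402077)) (np.float64(317.78225612131615), np.float64(198.97562309708078))
```

View pics/wrist1.png

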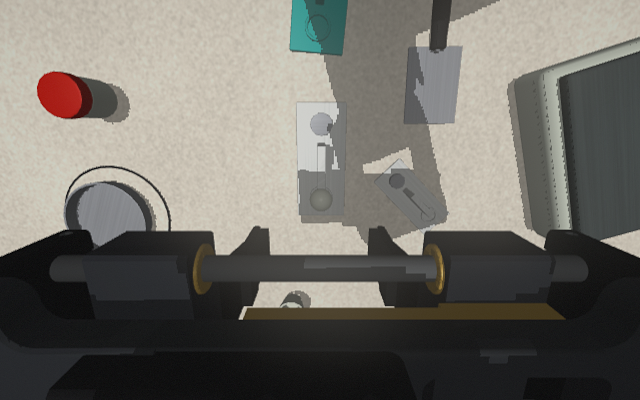

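The wrist view shows the tray upright at (321,160) with the ball at (321,199). The prediction was (318,199), so y is off by about 3 px. The dish is at (108,212). Next I measure both numerically.

```bash
python3 - <<'E'
from h import *
d=cam('top');w=cam('wrist')
def dishfit(d,guess,thr,e):
    f=cv2.GaussianBlur(d['pixels'],(3,3),0).astype(int); m=((f[...,0]-f[...,2])>thr).astype(np.uint8)
    m=cv2.morphologyEx(m,2,np.ones((e,e),np.uint8))
    k,lab,st,ce=cv2.connectedComponentsWithStats(m,connectivity=4);l=lab[guess[1],guess[0]]
    print('blob',l,st[l],ce[l],[ray(d,*ce[l],z)[:2].round(4) for z in(.004,.02)]); return lab==l
for t in(-4,0,3):
  for e in(3,5):dishfit(d,(317,193),t,e)
print('wrist')
for t in(-4,0,3):dishfit(w,(108,212),t,3)
print('pred wrist ring',[np.round(proj(w,[.53+.0725*np.cos(a),.0074+.0725*np.sin(a),0]),0) for a in(0,1.57,3.14,4.71)])
print('dish rim if centred',[np.round(proj(w,[.53+.055*np.cos(a),.0074+.055*np.sin(a),.02]),0) for a in(0,1.57,3.14,4.71)])
print('tray',[ray(w,u,v,z)[:2].round(4) for u,v,z in((321,199,.021),(322,124,.016),(296.5,102,.006),(346,102,.006))])
E
```

```text
blob 138 [301 177  33  33 757] [317.9682959  192.91413474] [array([0.5277, 0.0014]), array([0.5264, 0.0013])]
blob 59 [303 178  31  32 748] [318.09224599 192.99331551] [array([0.5275, 0.0009]), array([0.5261, 0.0008])]
blob 11 [304 179  28  27 577] [317.67244367 192.22183709] [array([0.5304, 0.0026]), array([0.529 , 0.0025])]
blob 6 [305 179  26  27 570] [317.69824561 192.22807018] [array([0.5304, 0.0025]), array([0.529 , 0.0024])]
blob 9 [306 180  25  25 491] [317.70672098 192.21995927] [array([0.5304, 0.0025]), array([0.529 , 0.0024])]
blob 3 [306 180  25  25 491] [317.70672098 192.21995927] [array([0.5304, 0.0025]), array([0.529 , 0.0024])]
wrist
blob 5 [     0     51    640    349 103401] [338.98285316 299.04142126] [array([0.6727, 0.3185]), array([0.6615, 0.3176])]
blob 6 [    0   182   239   218 23246] [ 96.46975824 300.90871548] [array([ 0.6611, -0.0517]), array([ 0.6505, -0.0369])]
blob 41 [  77  183   69   63 2893] [108.37953681 212.59868648] [array([ 5.214e-01, -1.000e-04]), array([0.5166, 0.0125])]
pred wrist ring [array([128., 264.]), array([168., 215.]), array([105., 166.]), array([ 66., 219.])]
dish rim if centred [array([116., 259.]), array([147., 221.]), array([ 97., 182.]), array([ 67., 224.])]
tray [array([0.5089, 0.2971]), array([0.4137, 0.302 ]), array([0.386 , 0.2712]), array([0.3884, 0.3331])]
```

View pics/p6.png

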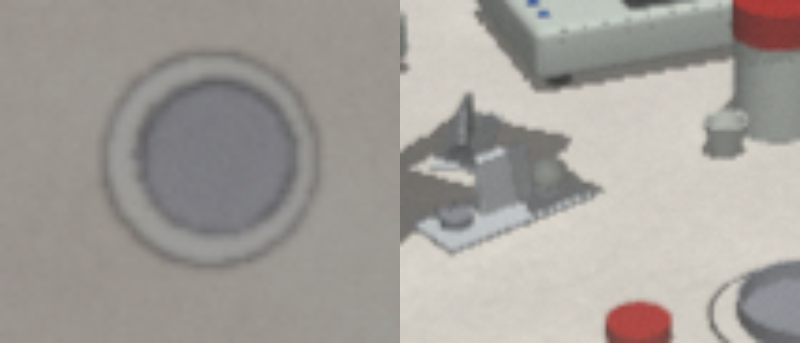

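The dish is concentric with the ring to about 5 mm (left, 217,157 against 213,160), and the tray is undisturbed (right). The two tray y estimates differ by 4 mm (0.2945 top, 0.299 wrist), so I aim at 0.296 with the jaws fully open.

>>> {"op": "send_rows", "data": {"steps": [[0, 0.007, -0.07, 0, -1], [0, 0.007, -0.07, 0, -1], [0.15, 0.007, -0.07, 0, -1], [0.3, 0.007, -0.07, 0, -1], [0.4, 0.007, -0.07, 0, -1], [0.4, 0.007, -0.07, 0, -1], [0.4, 0.007, -0.07, 0, -1]]}}

```text
time_s: 9.12
tcp_pos: [0.4627, 0.2985, 0.1014]
eef_rot: [0.014, 0.706, -0.013, 0.708]
ft_force: [0.5, -0.6, 0.2]
width: 0.0868
```

```bash
python3 - <<'E'
from h import *
goto([.461,.296,.019],87.9)
w=cam('wrist','wrist2.png')
print(proj(w,[.461,.296,.059]),proj(w,[.508,.294,.021]))
E
```

```text
t 9.12 tcp [0.4627 0.2985 0.1014] jawyaw 87.82 w 0.0868 F [ 0.5 -0.6  0.2]
shares [ 0.275 -0.009 -0.006] turn -0.002
(np.float64(313.9872731861468), np.float64(218.10963931157949)) (np.float64(314.5536992749227), np.float64(252.33654099195834))
```

View pics/wrist2.png

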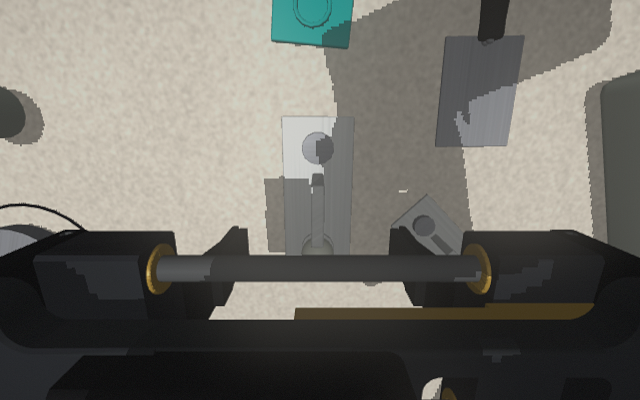

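The wrist view shows the fin at u≈318, midway between the fingers (248 and 390), with the ball behind the bar at (318,247). The gripper is centred, so I keep y and go straight down.

>>> {"op": "send_rows", "data": {"steps": [[0.08, 0, -0.004, 0, -1], [0.16, 0, -0.004, 0, -1], [0.22, 0, -0.004, 0, -1], [0.27, 0, -0.004, 0, -1], [0.27, 0, -0.004, 0, -1], [0.27, 0, -0.004, 0, -0.3], [0.27, 0, -0.004, 0, 0.3], [0.27, 0, -0.004, 0, 0.6], [0.27, 0, -0.004, 0, 0.7], [0.27, 0, -0.004, 0, 0.75], [0.27, 0, -0.004, 0, 0.8], [0.27, 0, -0.004, 0, 0.9], [0.27, 0, -0.004, 0, 1], [0.27, 0, -0.004, 0, 1], [0.27, 0, -0.004, 0, 1]]}}

```text
time_s: 11.05
tcp_pos: [0.4599, 0.2982, 0.0194]
eef_rot: [0.013, 0.707, -0.013, 0.707]
ft_force: [-0.8, -1.6, 0.6]
width: 0.0098
```

```bash
python3 - <<'E'
from h import *
goto([.461,.296,.1])
E
```

```text
t 11.05 tcp [0.4599 0.2982 0.0194] jawyaw 87.84 w 0.0098 F [-0.8 -1.6  0.6]
shares [-0.269 -0.007  0.004] turn None
```

>>> {"op": "send_rows", "data": {"steps": [[-0.01, 0, 0, 0, 1], [-0.03, 0, 0, 0, 1], [-0.06, 0, 0, 0, 1], [-0.1, 0, 0, 0, 1], [-0.14, 0, 0, 0, 1], [-0.18, 0, 0, 0, 1], [-0.22, 0, 0, 0, 1], [-0.26, 0, 0, 0, 1], [-0.3, 0, 0, 0, 1], [-0.33, 0, 0, 0, 1], [-0.35, 0, 0, 0, 1], [-0.36, 0, 0, 0, 1], [-0.36, 0, 0, 0, 1], [-0.36, 0, 0, 0, 1], [-0.36, 0, 0, 0, 1]]}}

```text
time_s: 12.92
tcp_pos: [0.4598, 0.2983, 0.1271]
eef_rot: [0.013, 0.707, -0.013, 0.707]
ft_force: [-0.7, 0.8, -3.3]
width: 0.0099
```

```bash
python3 - <<'E'
from h import *
th=np.radians(16.7);t=np.array([.53,.0074])-.0475*np.array([np.cos(th),np.sin(th)]);print(t)
goto([*t,.1235],106.7+0.)
d=cam('side','side2.png');cv2.imwrite('pics/p7.png',cv2.resize(d['pixels'][100:200,190:323],(798,600)))
E
```

```text
[ 0.48450343 -0.00624962]
t 12.93 tcp [0.4598 0.2983 0.1271] jawyaw 87.85 w 0.0099 F [-0.7  0.8 -3.3]
shares [ 0.012 -1.011  0.121] turn -0.419
```

View pics/p7.png

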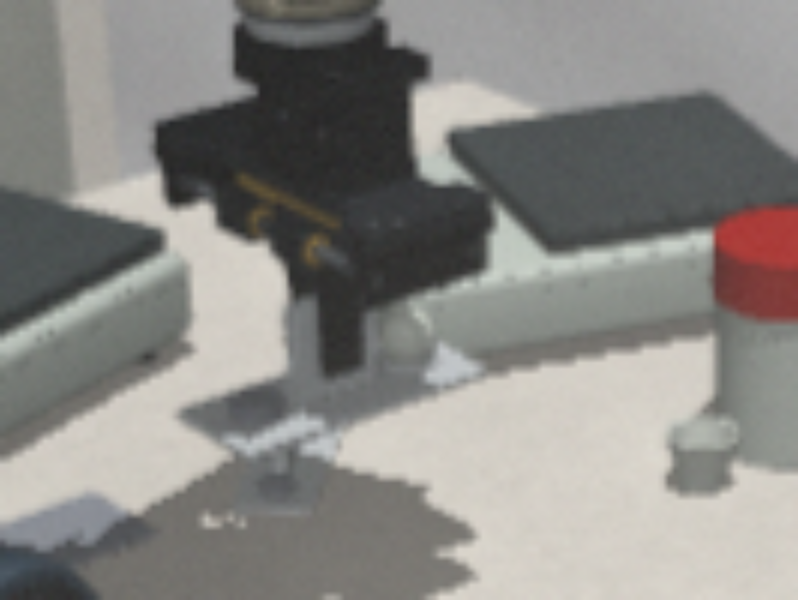

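The tray hangs level with the ball in its pocket at crop (405,335). I carry it over gently, turning on the way.

>>> {"op": "send_rows", "data": {"steps": [[0.002, -0.01, 0.001, -0.005, 1], [0.003, -0.03, 0.004, -0.015, 1], [0.004, -0.06, 0.008, -0.03, 1], [0.005, -0.1, 0.012, -0.05, 1], [0.006, -0.15, 0.018, -0.07, 1], [0.007, -0.21, 0.025, -0.1, 1], [0.008, -0.28, 0.034, -0.13, 1], [0.009, -0.35, 0.042, -0.16, 1], [0.01, -0.42, 0.05, -0.19, 1], [0.011, -0.49, 0.059, -0.22, 1], [0.012, -0.56, 0.067, -0.25, 1], [0.012, -0.63, 0.075, -0.28, 1], [0.012, -0.7, 0.084, -0.31, 1], [0.012, -0.77, 0.092, -0.34, 1], [0.012, -0.83, 0.1, -0.36, 1], [0.012, -0.88, 0.106, -0.38, 1], [0.012, -0.93, 0.112, -0.395, 1], [0.012, -0.97, 0.117, -0.41, 1], [0.012, -0.99, 0.12, -0.417, 1], [0.012, -1, 0.121, -0.42, 1]]}}

```text
time_s: 15.48
tcp_pos: [0.485, -0.0031, 0.1239]
eef_rot: [-0.103, 0.7, 0.103, 0.7]
ft_force: [0.8, -0.0, -3.2]
width: 0.0099
```

>>> {"op": "send_rows", "data": {"steps": [[0, 0, 0, 0, 1], [0, 0, 0, 0, 1], [0, 0, 0, 0, 1]]}}

```text
time_s: 15.85
tcp_pos: [0.4849, -0.0024, 0.1238]
eef_rot: [-0.103, 0.7, 0.103, 0.7]
ft_force: [-0.4, -0.1, -2.4]
width: 0.0098
```

```bash
python3 - <<'E'
from h import *
goto([.4845,-.0062,.1235],106.7)
d=cam('side','side3.png');print('ball pred',proj(d,[.530,.0074,.125]))
# ball: bright round near prediction
cv2.imwrite('pics/p8.png',cv2.resize(d['pixels'][110:250,245:431],(798,600)))
t=cam('top');w=cam('wrist');print('wrist pred',proj(w,[.53,.0074,.125]));cv2.imwrite('pics/wrist3.png',w['pixels'])
for n,c,u,v in(('side',d,*proj(d,[.53,.0074,.125])),):
    u,v=int(u),int(v);print(cv2.cvtColor(c['pixels'],6)[v-16:v+16:2,u-16:u+16:2])
E
```

```text
t 15.85 tcp [ 0.4849 -0.0024  0.1238] jawyaw 106.79 w 0.0098 F [-0.4 -0.1 -2.4]
shares [ 0.001 -0.012 -0.005] turn 0.002
ball pred (np.float64(328.33436360231275), np.float64(186.16017430395314))
wrist pred (np.float64(311.87752235294784), np.float64(308.7090181728763))
[[ 78  88  88  61  60  63  65  66  68  59  54  76 175  83  58  60]
 [ 58  55  57  60  60  57  58  75  95  68  64 212 210 209 111  55]
 [ 55  55  53  56  59  60  56  78  80  90  97 117 152 175 175  59]
 [ 54  57  52  56  73  59  62  65  70 153 142 111  88  73  71  56]
 [ 88  56  57  52  86  56  56  58 136 208 208 204 198 170 130  57]
 [106  57  56  72  64  54  54  54 161 186 205 202 207 204 180  60]
 [184  58  89 113  65  59  54  62 126 123 152 204 206 205 182  66]
 [189  85 119 113  64  56  57  80 136 136 126 208 206 204 206 198]
 [193  85 128 107  71  57  55  92 144 136 126 184 207 206 205 202]
 [195  85 125 107  66  55  55  99 134 131 120 194 201 203 206 107]
 [195  82 130 110  66  58  59  86 116 116 108 114 194 198 191  84]
 [176  86 127 105  68  59  61  97 126 121 112 110 174 185 105  84]
 [110 102 130 108  57  58  89 113 112 113 113 113 111 121  80  81]
 [112 114 130 111  93  94 105 111 116 113 114 111 109  83  81  80]
 [112 114 126 108 112 111 115 111 111 112 114 121  91  89  88  86]
 [151 134 125 112 113 112 113 113 111 120 185 201 114 102  94  88]]
```

View pics/p8.png

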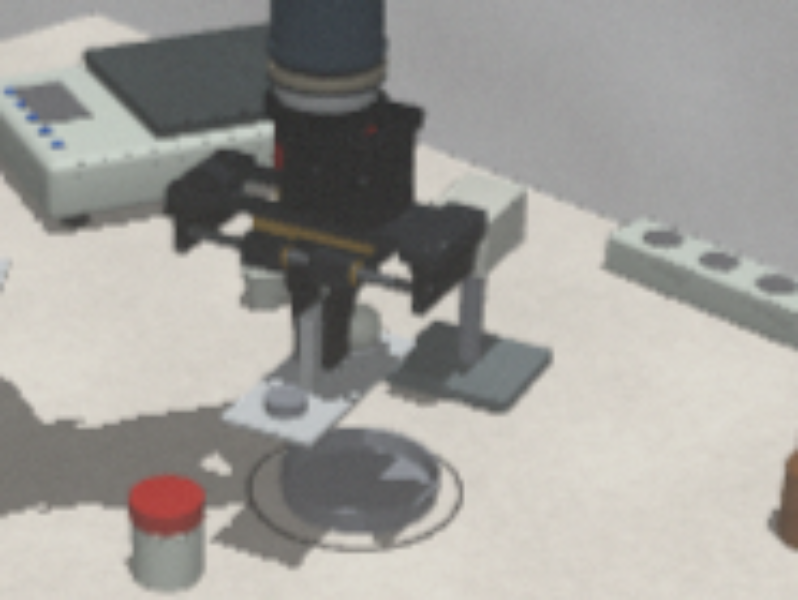

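The side crop shows the ball at about (356,328), full-picture (328,186.5), against the view spot's projection of (328.3,186.2). The tray is level and clear of the dish, and its ball end points at the lens. The dish is inside the ring, so I hand in.

```bash
python3 -c "
from h import *
s=status.state();print(s['qvel'].round(3),s['width']);print(order.close_job())"
```

```text
[-0.002  0.001 -0.002  0.     0.002 -0.   ] 0.009651551799123982
the job is handed in; nothing more can be done
None
```

I moved the dish into the ring and lifted the tray by its fin. I handed in at about 16 s of the allowed 69 s, with the tray held level above the dish. The hand-in reports no verdict.

- **Dish:** I towed it flat along the bench with the fingers inside it. Checked before the carry, its centre was about 5 mm from the ring's (the limit is 17 mm). The last picture still shows it inside the ring.
- **Tray:** It is gripped at the fin with a 9.7 mm opening and looks level. Joint speeds are near zero, and it is clear of the dish and camera.
- **Ball:** It is in its pocket. It appears within about 1 px of where the view spot should be in the side picture, although a finger partly hides it. The jaw angle is 106.8° against a target of 106.7°.
- **Disagreements:**
  - Before the grasp, the wrist camera put the tray about 4 mm further in y than the top camera; centring the fingers on the fin in the wrist view settled this.
  - The last TCP reading was about 4 mm off the aim in y, within tolerance, so I left it.
  - Estimates of the viewer's direction ranged from 15.9° to 18.1°, within the 0.30 rad (17°) allowance.

I saw no bystander touched or moved in the pictures I viewed, but I did not measure them at the end.

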